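# Shim the rocking comparator stand

### The arm

A 6-joint arm with a two-finger parallel gripper is mounted at the origin on a cart in front of the work surface, level with it; the furniture and walls round the work are solid. World frame = base frame: x ahead of the robot, y to its left, z up, the work surface at z = 0. Lengths are in mm, angles in rad, forces in N, time in s.
With the tool pointing down it reaches from about 300 to 775 mm from the base axis. Payload 14.6 kg.
Tool frame: the origin (TCP) lies on the centre line of the jaws, within the pads' length; the fingertips stand 19 mm ahead of it and the grasp point (between the pads) is the TCP (bot.tip_reach is the distance from the TCP to the fingertips, in mm); y points along the fingers, x is the direction in which the jaws open and shut, and the axes are right-handed (so a half turn about y gives the same grasp; the last joint's range is limited). The gripper opens to 85 mm and grips with 20 to 120 N. Pads are 22 mm wide; open, the fingers measure 114 mm over their backs; the gripper's body (76 mm by 85 mm) begins 54 mm behind the grasp point. The pads swing forward as they close: fully open they stand 13 mm farther back than shut.
Start: joints at [1.188, 0.3, 1.521, -0, 1.321, -0.067], TCP at [170.815, 522.792, 250.281] pointing down, gripper open.
Joint ranges: [-3.03, 3.03], [-0.79, 2.21], [0.23, 2.52], [-1.04, 4.18], [0, 3.07], [-2.55, 2.55]. Speed limits (rad/s): [2.22, 2.22, 2.57, 3.14, 3.14, 3.14].

### API

Orientations are given as a unit quaternion [w, x, y, z].
In Python, from rig import bot gives the robot as it stands. Calls block until the motion is done:
- bot.move_to(position, orientation): joint-space move of the TCP to a pose.
- bot.servo_line(position, attitude=None, speed=150, until_force=None): straight line of the TCP; attitude=None keeps the orientation; speed is the mean speed in mm/s. With until_force (N) it stops when the force on the tool has changed by that much, and returns True; else False.
- bot.move_joints(angles): joint-space move.
- bot.move_gripper(opening, grip_force=None): finger opening in mm; grip_force is the grip in N (None keeps the last); returns when the fingers have stopped.
- bot.dwell(seconds).
- bot.ik(position, orientation): joint angles nearest the present ones, or None.
- bot.read_state(): the state.
- bot.read_camera(name): name is "scene" or "top" or "wrist"; returns a dict with "image" (384x512x3 uint8, blue, green, red), "depth" (384x512 float32, mm along the optical axis (not along the pixel's ray), 0 where there is no reading), "fovy" (degrees; the focal length in pixels is half the picture's height over the tangent of half this angle, whatever the lens; pixels are square), "cx", "cy" (the principal point, pixels), "eye" and "attitude" of the camera in the world; the wrist camera has in their place "mount" (4x4, takes a point from camera to tool coordinates, whose origin is the TCP and whose axes are the tool frame's). Camera axes: x right, y down, z forward; pixel columns grow to the right and rows downward; lengths in mm; the calibration is good to about 2 mm. The wrist camera is an equidistant fisheye: a pixel r from the principal point sees the ray r / f radians off the axis. A picture is of the moment at which its call begins: read the wrist's pose just before it.
A pose or a line that the arm cannot do raises bot.MotionError and nothing moves.
- bot.finish_job(): hands the job in, once; it reports no verdict.
The state is a dict: "clock": time; "joint_positions": joint angles; "qvel": joint speeds; "effort": joint torques, N m; "ee_pos": TCP position; "tool_rot": TCP orientation; "ft_force": force on the tool from outside, world axes, zero at the start; "moment": the same for the moment, N m; "grip_width": finger opening in mm.
Only numpy, scipy, OpenCV 4.12 (cv2) and the standard library are available. Lean on these libraries where they do the work, as an engineer would, in place of code of your own. Each camera call takes 0.05 s, during which the arm holds its last target.

### The job

The gauge stand rocks because its front right foot is short. Without picking anything up, push the wooden wedge, thin end first, under that foot with your fingertips until the foot is just supported and the stand is level, then let go of the wedge. Finish by pressing a fingertip down firmly on the round cap above that foot and stay there, still pressing, with the stand not rocking; do not shove the stand away, knock the gear under the gauge off its place or disturb the things around.

Things in the scene. Friction and masses are not known exactly. Their poses are not given: they have to be found in the camera images.
- stand: Loose dial gauge stand, about 2.5 kg: dark steel slab 170 (x) x 210 (y) mm, underside 30, top 52 mm above the table, on four ball feet 24 mm across at x = +-62, y = +-82 mm; the one at (-62, -82) is 8 mm short. It stands level on the other three. Origin at table level under the slab's centre; x away from the robot, y left at yaw 0 (start yaw -0.12 to 0.22). Slides if pushed with some 15 N.
- short_foot (a point): Lowest point of the short ball foot (front right corner, opposite the column), in the stand at x = -62, y = -82, z = 8 mm, so 8 mm above the table at the start; 23 mm in from the slab's edges. Over about 4 N on this corner rocks the unshimmed stand 0.08 rad, until this foot touches the table.
- press_cap (a point): Centre of the top of the round steel cap, 24 mm across and 3 mm high, on the slab straight above the short foot; 55 mm above the table when level. Press here.
- wedge: Loose wooden wedge with a block heel, 0.15 kg, 120 long, 52 mm wide. Origin: centre of the underside; x points to the thin tip at x = +60 mm. The ramp is 2 mm high at the tip, rising 1 in 6 to 17 mm at x = -30; the heel, x = -60 to -30, is 32 mm high. It starts right of the short foot, its tip 30 to 100 mm from it, aimed up to 0.35 rad askew. Slides easily (1 N) until it bears on the foot.
- wedge_heel (a point): Centre of the flat back face of the wedge's heel (in the wedge x = -60, z = 16 mm). Push here, toward the tip.
- wedge_snug (a point): Point on the middle of the wedge's ramp where it is 8 mm high (in the wedge x = +25 mm, 35 mm back from the tip, 85 mm ahead of the heel's back face). The foot is just supported when this point is under the short foot.
- column_top (a point): Top of the stand's steel column, in the stand at x = 55, y = 74, z = 195 mm. From the column the gauge arm (165 mm up) runs along the slab's far edge to about y = -22 mm; the gauge hangs from it. An obstacle for the hand.
- gear: Dark spur gear, 48 mm across, 20 mm high, lying loose on the slab under the gauge. Origin at the centre of its underside. Leave in place.
- work_spot (a point): The gear's place on the slab's top, in the stand at x = 45, y = 2, z = 52 mm.
- wood_block: Bystander: plain softwood block 45 x 120 x 38 mm, left of the stand, not the wedge. Origin under its centre.
- piston: Heavy obstacle that does not move: grey piston 61 mm across, 53 mm high, standing beyond the wedge. Origin under its centre.
- spring: Bystander: standing valve spring 32 mm across, 45 mm high. Origin under its centre.
Not all that is in view belongs to the job. Leave any pink or red look-alike of the gear alone.

How it is judged (in metres and radians):
On the way:
1. the wedge has been pushed under the short foot and let go (horizontal distance between short_foot and wedge_snug below 0.025 m and contact force between the fingers and wedge below 0.2 N and contact force between the fingers and stand below 0.2 N), for 0.2 s.
At the end, for the whole second after the job is handed in: A fingertip presses over 5 N near the cap (60 mm); stand level within 0.015 rad and still; short foot bears over 1 N on the wedge, within 25 mm of the ramp's 8 mm point; wedge flat on the table, untouched by fingers; gear within 20 mm of its place (contact force between the fingers and stand above 5 N and horizontal distance between the grasp point and press_cap below 0.06 m and contact force between wedge and stand above 1 N and contact force between the fingers and wedge below 0.2 N and horizontal distance between short_foot and wedge_snug below 0.025 m and angle between stand's own z axis and vertical below 0.015 rad and height (world z) of each of stand, wedge below 0.006 m and linear speed of each of stand, wedge below 0.01 m/s and distance between gear and work_spot below 0.02 m); the arm keeps its last pose, push and grip.
It fails at once if the wedge is lifted off the table (12 mm) (height (world z) of wedge above 0.012 m).
It fails at once if the stand is lifted (15 mm) (height (world z) of stand above 0.015 m).
It fails at once if the stand is shoved more than 40 mm (distance of stand from where it was at the start of the episode above 0.04 m).
It fails at once if the gear is knocked off its place (30 mm) (distance between gear and work_spot above 0.03 m).
It fails at once if a bystander (wood block, spring) is moved more than 30 mm (distance of any of wood_block, spring from where it was at the start of the episode above 0.03 m).
It also fails if it takes over 51 s, if anything falls off the work surface, if the arm or the gripper's body presses on something with over 40 N, if the wrist force passes 120 N, or if a joint passes its speed limit or range.

## Working session

There is one attempt and no reset: what is moved stays moved. The work goes in short steps, each a Python script; the robot and the scene stay as the last script left them, time stands still between calls to the robot, and variables do not carry over. Pictures are saved under pics/ and viewed, and the job is handed in when it is done.

```bash
ls; mkdir -p pics; python3 - <<'E'
from rig import bot
import cv2,numpy as np
s=bot.read_state(); print(s)
for n in ("scene","top"):
    c=bot.read_camera(n); cv2.imwrite(f"pics/{n}0.png",c["image"]); np.savez(f"{n}0.npz",**c)
    print(n,c["fovy"],c["cx"],c["cy"],c["eye"],c["attitude"])
print(bot.tip_reach)
E
```

```text
pics
{'clock': 0.0, 'joint_positions': array([ 1.18841434e+00,  3.00479395e-01,  1.52163170e+00,  1.32746139e-05,
        1.32069505e+00, -6.66080135e-02]), 'qvel': array([ 0.00077979, -0.00078308,  0.00037201, -0.0009616 ,  0.00062608,
       -0.00035316]), 'effort': array([ 3.05409398e-03, -5.43496764e+01, -3.61790764e+01,  2.67314942e-05,
        4.02984049e-03,  4.86561942e-05]), 'ee_pos': array([170.72240569, 522.59185996, 249.69533751]), 'tool_rot': array([-0.57217298,  0.57262173,  0.41479821, -0.41552964]), 'ft_force': array([-0.24493223,  0.22030492, -0.14605573]), 'moment': array([-0.02833481, -0.01683548,  0.05074042]), 'grip_width': 85.11224514143919}
scene 44.044301612836904 263.35281488181937 192.11297124856029 [  125.5408339  -1013.2178326   1059.29643974] [-0.40227322  0.88903532 -0.19984532  0.08862453]
top 53.66282529238976 257.4453892189469 194.78843175565044 [ 504.07284308  -66.92147236 1152.79621644] [ 0.03733416 -0.70530764  0.70748573 -0.02472321]
19.0
```

View pics/scene0.png

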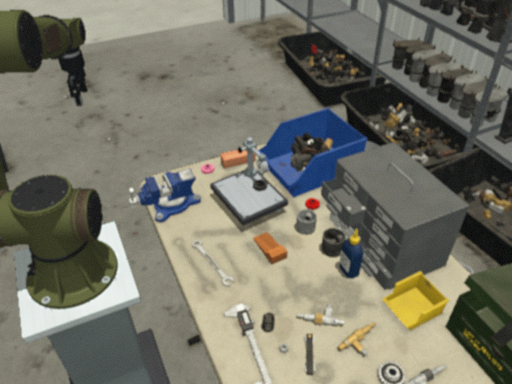

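View pics/top0.png

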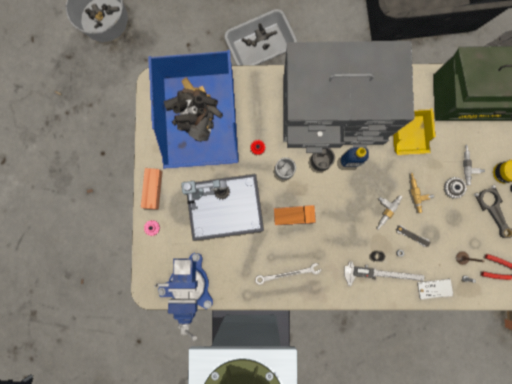

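```bash
cat > h.py <<'E'
import numpy as np,cv2
from scipy.spatial.transform import Rotation as R
def q2R(q): return R.from_quat([q[1],q[2],q[3],q[0]]).as_matrix()
def ray(c,u,v):
    h=c["image"].shape[0]; f=h/2/np.tan(np.radians(float(c["fovy"]))/2)
    d=np.array([(u-c["cx"])/f,(v-c["cy"])/f,1.]); return q2R(c["attitude"])@d
def onplane(c,u,v,z):
    d=ray(c,u,v); e=np.asarray(c["eye"]); return e+d*(z-e[2])/d[2]
def proj(c,P):
    h=c["image"].shape[0]; f=h/2/np.tan(np.radians(float(c["fovy"]))/2)
    p=q2R(c["attitude"]).T@(np.asarray(P)-np.asarray(c["eye"])); return np.array([c["cx"]+f*p[0]/p[2],c["cy"]+f*p[1]/p[2]])
E
python3 - <<'E'
import cv2
a=cv2.imread('pics/top0.png')[140:260,170:330]
cv2.imwrite('pics/topcrop.png',cv2.resize(a,None,fx=5,fy=5,interpolation=cv2.INTER_CUBIC))
a=cv2.imread('pics/scene0.png')[130:270,190:350]
cv2.imwrite('pics/scenecrop.png',cv2.resize(a,None,fx=4,fy=4,interpolation=cv2.INTER_CUBIC))
E
```

```text
(no output)
```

View pics/topcrop.png

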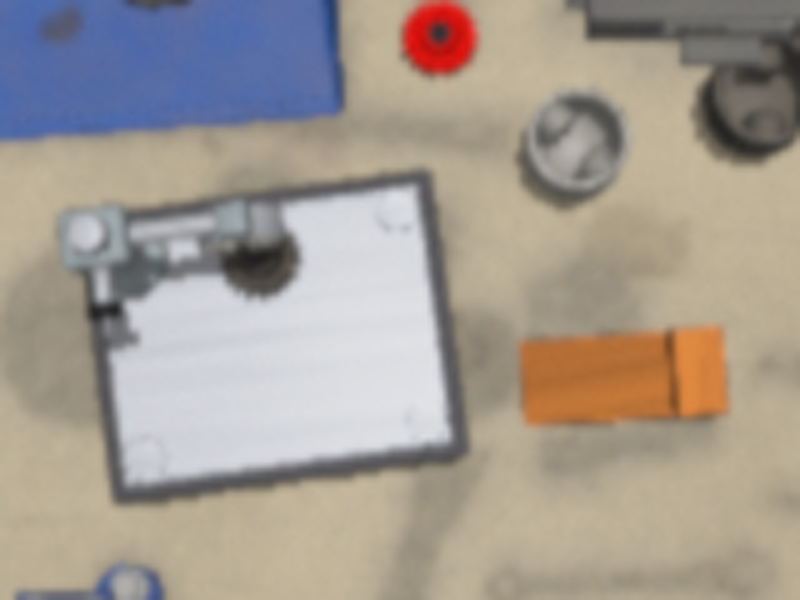

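View pics/scenecrop.png

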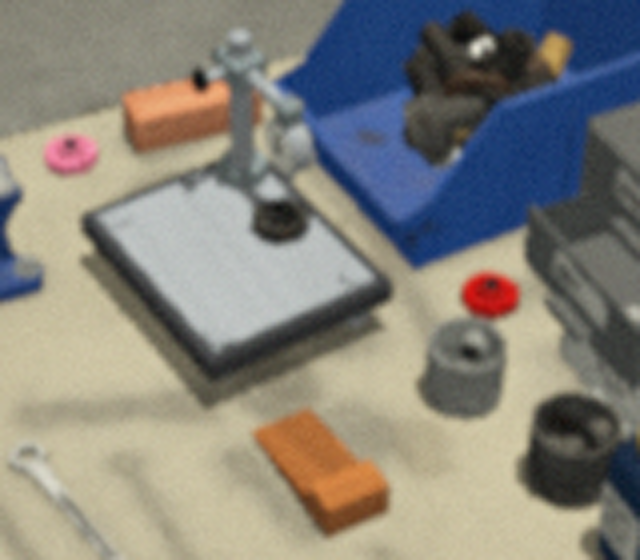

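```bash
cat > m.py <<'E'
from h import *
c=np.load('top0.npz'); im=c["image"]; hsv=cv2.cvtColor(im,cv2.COLOR_BGR2HSV)
w=cv2.inRange(hsv,(5,140,80),(18,255,255)); w[:,:260]=0; w[:195]=0;w[235:]=0;w[:,330:]=0
cs,_=cv2.findContours(w,0,1); k=max(cs,key=cv2.contourArea); print('area',cv2.contourArea(k))
b=cv2.boxPoints(cv2.minAreaRect(k)); print(b.round(1))
for p in b: print(p.round(1), [onplane(c,*p,z)[:2].round(1) for z in (0,2,32)])
# slab: dark or light vs table
def corner(name,pts,z):
    for p in pts: print(name,p,onplane(c,*p,z)[:2].round(1))
g=cv2.cvtColor(im,cv2.COLOR_BGR2GRAY)
# dark outer mask: sat low & dark
d=cv2.inRange(hsv,(0,0,0),(179,255,110))
# front edge: per column, lowest transition table->dark ; right edge per row
front=[];right=[]
G=g.astype(float)
for u in range(200,256,2):
    col=G[222:246,u]; gr=np.diff(col); i=int(np.argmax(gr)); 
    y0,y1,y2=gr[i-1:i+2] if 0<i<len(gr)-1 else (0,1,0)
    front.append((u,222+i+.5+.5*(y0-y2)/(y0-2*y1+y2)))
for v in range(184,224,2):
    row=G[v,246:272]; gr=np.diff(row); i=int(np.argmax(gr)); y0,y1,y2=gr[i-1:i+2] if 0<i<len(gr)-1 else (0,1,0)
    right.append((246+i+.5+.5*(y0-y2)/(y0-2*y1+y2),v))
front=np.array(front);right=np.array(right)
pf=np.polyfit(front[:,0],front[:,1],1); r=front[:,1]-np.polyval(pf,front[:,0]); ok=abs(r)<1; pf=np.polyfit(front[ok,0],front[ok,1],1); print('front',r.round(1))
pr=np.polyfit(right[:,1],right[:,0],1); r=right[:,0]-np.polyval(pr,right[:,1]); ok=abs(r)<1; pr=np.polyfit(right[ok,1],right[ok,0],1); print('right',r.round(1))
# intersection
v=(pf[0]*pr[1]+pf[1])/(1-pf[0]*pr[0]); u=np.polyval(pr,v); print('corner px',u,v)
P=onplane(c,u,v,52)
A=onplane(c,200,np.polyval(pf,200),52); B=onplane(c,np.polyval(pr,184),184,52)
print('corner',P.round(1)); 
ey=(A-P)[:2]; ex=(B-P)[:2]
print('yaw from front',np.arctan2(-ey[0],ey[1]),'right',np.arctan2(ex[1],ex[0]))
yaw=(np.arctan2(-ey[0],ey[1])+np.arctan2(ex[1],ex[0]))/2
X=np.array([np.cos(yaw),np.sin(yaw)]);Y=np.array([-np.sin(yaw),np.cos(yaw)])
o=P[:2]+85*X+105*Y
print('stand',o,yaw,'foot',o-62*X-82*Y)
E
python3 m.py; python3 - <<'E'
import numpy as np
from h import q2R
print(q2R([-0.57217298,  0.57262173,  0.41479821, -0.41552964]).round(3))
E
```

```text
area 597.5
[[273.7 208. ]
 [313.7 205.5]
 [314.7 221.8]
 [274.8 224.3]]
[273.7 208. ] [array([565.2, -95.9]), array([565.1, -95.8]), array([563.5, -95.1])]
[313.7 205.5] [array([ 572.4, -217.1]), array([ 572.3, -216.9]), array([ 570.5, -212.9])]
[314.7 221.8] [array([ 522.9, -219.4]), array([ 522.8, -219.2]), array([ 522.4, -215.2])]
[274.8 224.3] [array([515.6, -98.7]), array([515.6, -98.6]), array([515.3, -97.8])]
front [ 0.2  0.4 -0.1  0.   0.3 -0.2 -0.1 -0.2 -0.4 -0.2 -0.   0.2  0.2 -0.2
  0.  -0.5 -0.3 -0.1  0.1  0.4  0.3 -0.   0.2 -0.3 -0.2  0.   0.4 -0.1]
right [-0.  -0.2  0.1  0.2  0.  -0.1  0.1  0.1 -0.2 -0.2  0.2  0.  -0.2  0.3
  0.1 -0.  -0.1  0.1  0.  -0.2]
corner px 264.0242792486964 231.46595897429904
corner [494.7 -66.1  52. ]
yaw from front 0.13280982080054385 right 0.13586288215654496
stand [564.83035008  49.31129797] 0.1343363514785444 foot [514.37142223 -40.25374321]
[[ 0.311 -0.    -0.951]
 [ 0.951 -0.001  0.311]
 [-0.001 -1.     0.   ]]
```

```bash
cat >> h.py <<'E'
def quat(a):
    Rm=np.array([[np.cos(a),0,-np.sin(a)],[np.sin(a),0,np.cos(a)],[0,-1,0]])
    q=R.from_matrix(Rm).as_quat(); return [q[3],q[0],q[1],q[2]]
def wray(c,st,u,v):
    h=c["image"].shape[0]; f=h/2/np.tan(np.radians(float(c["fovy"]))/2)
    x,y=u-c["cx"],v-c["cy"]; r=np.hypot(x,y); t=r/f
    d=np.array([np.sin(t)*x/r,np.sin(t)*y/r,np.cos(t)]); M=np.asarray(c["mount"]); T=q2R(st["tool_rot"])
    return T@(M[:3,:3]@d), T@M[:3,3]+st["ee_pos"]
def wplane(c,st,u,v,z):
    d,e=wray(c,st,u,v); return e+d*(z-e[2])/d[2]
def wproj(c,st,P):
    h=c["image"].shape[0]; f=h/2/np.tan(np.radians(float(c["fovy"]))/2)
    M=np.asarray(c["mount"]); T=q2R(st["tool_rot"])
    p=M[:3,:3].T@(T.T@(np.asarray(P)-st["ee_pos"])-M[:3,3]); th=np.arctan2(np.hypot(p[0],p[1]),p[2]); r=np.hypot(p[0],p[1])
    return np.array([c["cx"]+f*th*p[0]/r,c["cy"]+f*th*p[1]/r])
E
python3 - <<'E'
from rig import bot
from h import *
st=bot.read_state(); p=st['ee_pos'].copy(); p[2]=330
bot.servo_line(p.tolist(),speed=300)
bot.move_to([535,-130,260],quat(0.052))
st=bot.read_state(); c=bot.read_camera("wrist"); np.savez('w1.npz',**c); np.savez('w1s.npz',ee_pos=st['ee_pos'],tool_rot=st['tool_rot'])
cv2.imwrite('pics/w1.png',c["image"]); print(st['clock'],st['ee_pos'],st['joint_positions'].round(2),st['ft_force'],c['fovy'])
print(np.asarray(c['mount']).round(2))
for P in ([514.4,-40.3,55],[494.7,-66.1,52],[540.4,-95.5,2],[543.4,-155,10]): print(P,wproj(c,st,P).round(1))
E
```

```text
3.1667 [ 535.16453305 -129.35461734  260.07952377] [-0.3   0.29  1.51  0.    1.34 -0.36] [ 0.33505611  0.31093549 -0.52836713] 65.70646984690485
[[   1.      0.     -0.      0.17]
 [   0.     -0.28    0.96 -124.55]
 [   0.     -0.96   -0.28   70.56]
 [   0.      0.      0.      1.  ]]
[514.4, -40.3, 55] [240.6  91.9]
[494.7, -66.1, 52] [221.9 114.4]
[540.4, -95.5, 2] [260.8 138.1]
[543.4, -155, 10] [260.6 184.4]
```

View pics/w1.png

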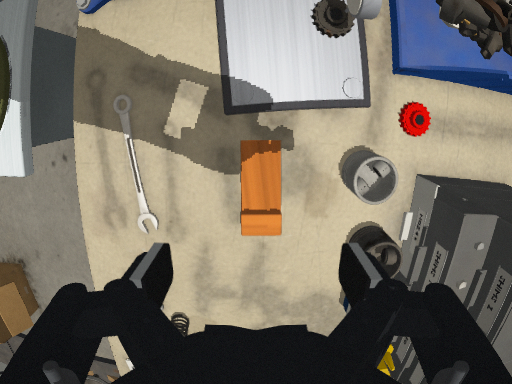

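```bash
python3 - <<'E'
from h import *
c=np.load('w1.npz');st=np.load('w1s.npz');im=c['image'];hsv=cv2.cvtColor(im,cv2.COLOR_BGR2HSV)
w=cv2.inRange(hsv,(3,130,60),(20,255,255));m=np.zeros_like(w);m[130:245,230:295]=255;w&=m
k=max(cv2.findContours(w,0,1)[0],key=cv2.contourArea)
a=cv2.approxPolyDP(k,4,True)[:,0];print(a.tolist())
b=cv2.boxPoints(cv2.minAreaRect(k));print(b)
for p in a: print(p,[wplane(c,st,*p,z)[:2].round(1).tolist() for z in (0,2,32)])
for p in ([223,114],[220,108]): print('corner',wplane(c,st,*p,52)[:2].round(1))
t=np.load('top0.npz'); print('spring',onplane(t,377,256,45)[:2],wplane(c,st,180,322,45)[:2],'piston',onplane(t,285,168,53)[:2])
crop=cv2.resize(im[60:260,200:400],None,fx=3,fy=3,interpolation=cv2.INTER_CUBIC);cv2.imwrite('pics/w1c.png',crop)
E
```

```text
[[241, 140], [241, 233], [280, 234], [280, 140]]
[[241. 140.]
 [281. 140.]
 [281. 235.]
 [241. 235.]]
[241 140] [[515.0, -99.5], [515.1, -99.3], [516.4, -96.1]]
[241 233] [[520.3, -229.6], [520.3, -228.7], [521.2, -215.4]]
[280 234] [[575.4, -228.3], [575.2, -227.4], [571.8, -214.2]]
[280 140] [[565.5, -96.7], [565.3, -96.5], [562.6, -93.6]]
corner [495.9 -65.6]
corner [492.3 -58.9]
spring [ 423.73866375 -390.40265226] [ 433.9157256  -364.85819136] piston [ 679.21914006 -128.14355511]
```

View pics/w1c.png

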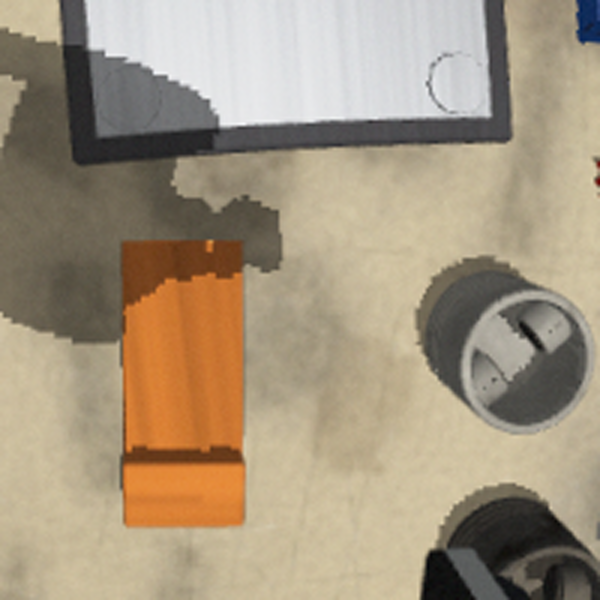

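```bash
python3 - <<'E'
from rig import bot
from h import *
bot.move_gripper(64,20); print(bot.tip_reach,bot.read_state()['grip_width'])
bot.servo_line([544.5,-175.5,80],speed=250)
print(bot.servo_line([544.5,-175.5,26],speed=80,until_force=5))
s=bot.read_state();print(s['clock'],s['ee_pos'],s['ft_force'])
c=bot.read_camera("wrist");cv2.imwrite('pics/w2.png',c['image'])
E
```

```text
19.0 63.76374863702472
False
5.2833 [ 544.72166635 -175.59964264   26.28556073] [0.6162563  0.37110409 0.04592382]
```

View pics/w2.png

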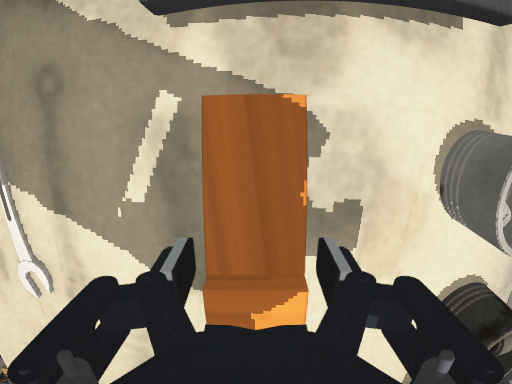

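```bash
python3 - <<'E'
from rig import bot
from h import *
bot.move_gripper(54,20)
print(bot.servo_line([544.5,-175.5,18],speed=40,until_force=4))
s=bot.read_state();print(s['clock'],s['ee_pos'],s['ft_force'],s['grip_width'])
E
```

```text
False
5.95 [ 544.29925033 -175.41754023   17.56896388] [ 0.18816707 -0.28370331  0.73253586] 54.03297112894756
```

```bash
python3 - <<'E'
from rig import bot
from h import *
z=bot.read_state()['ee_pos'][2]
bot.servo_line([534.5,-174.1,z],quat(0.134),speed=40)
s=bot.read_state();print(s['clock'],s['ee_pos'],s['ft_force'],s['grip_width'])
bot.move_gripper(66)
bot.servo_line([534.5,-174.1,70],speed=150)
p=np.array([534.5,-174.1])-110*np.array([-.134,.991])
bot.move_gripper(20)
bot.servo_line([p[0],p[1],120],speed=250)
st=bot.read_state();c=bot.read_camera("wrist");cv2.imwrite('pics/w3.png',c['image']);np.savez('w3.npz',**c); np.savez('w3s.npz',ee_pos=st['ee_pos'],tool_rot=st['tool_rot'])
print(st['clock'],st['ee_pos'])
for P in ([516.4,-40.3,55],): print(wproj(c,st,P))
E
```

```text
6.35 [ 534.65916905 -174.15808049   17.76100926] [-0.55083693 -0.09476743  0.31433324] 53.99246416679052
8.2583 [ 548.84274333 -282.59738148  119.32785266]
[ 255.71505895 -111.63080142]
```

View pics/w3.png

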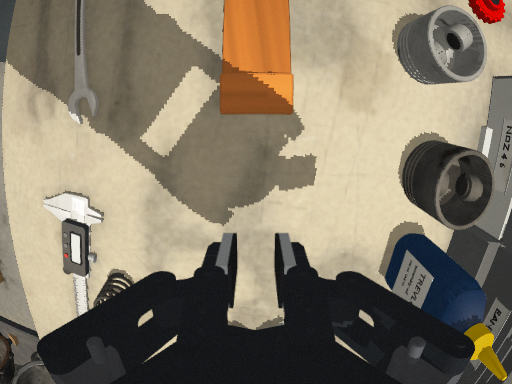

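```bash
python3 - <<'E'
from rig import bot
from h import *
F=np.array([516.4,-40.3]);D=np.array([-np.sin(.134),np.cos(.134)])
at=lambda d,z:[*(F-d*D),z]
print(bot.servo_line(at(244,25),speed=150,until_force=6))
print('A',bot.servo_line(at(165,25),speed=60,until_force=6))
st=bot.read_state();print(st['clock'],((st['ee_pos'][:2]-F)@D),st['ft_force']@[*D,0])
print('B',bot.servo_line(at(118,25),speed=40,until_force=6))
st=bot.read_state();print(st['clock'],((st['ee_pos'][:2]-F)@D),st['ee_pos'],st['ft_force'])
c=bot.read_camera("wrist");cv2.imwrite('pics/w4.png',c['image']);np.savez('w4.npz',**c); np.savez('w4s.npz',ee_pos=st['ee_pos'],tool_rot=st['tool_rot'])
c=bot.read_camera("scene");cv2.imwrite('pics/s4.png',cv2.resize(c['image'][130:270,190:350],None,fx=4,fy=4,interpolation=cv2.INTER_CUBIC))
E
```

```text
False
A False
10.5583 -165.24547812156652 -0.36732594278484365
B False
11.8833 -118.15872768278076 [ 532.17512626 -157.40094123   25.00459638] [ 0.18085066 -1.10346516  0.45144873]
```

View pics/w4.png

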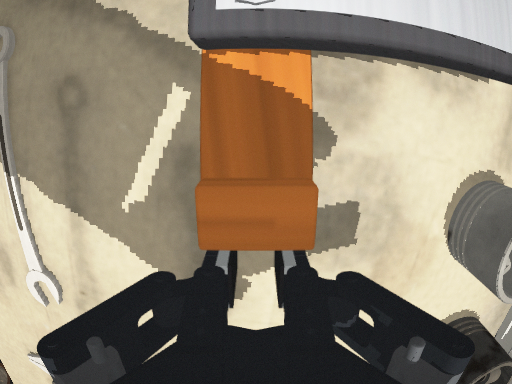

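View pics/s4.png

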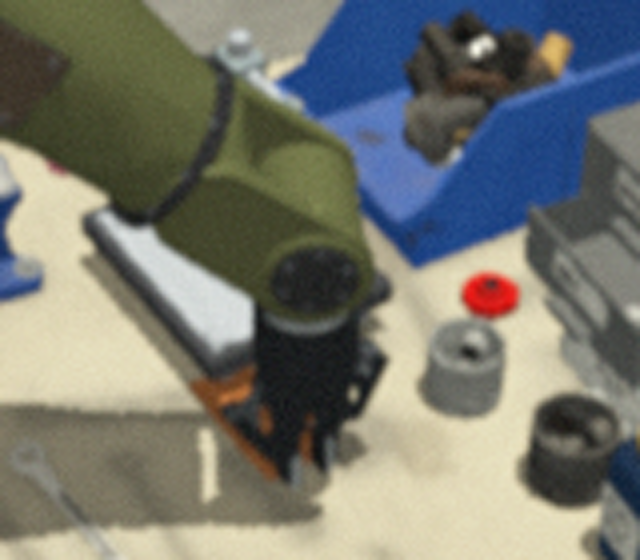

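```bash
python3 - <<'E'
from rig import bot
from h import *
F=np.array([516.4,-40.3]);D=np.array([-np.sin(.134),np.cos(.134)])
at=lambda d,z:[*(F-d*D),z]
r=False
for d in (112,106,102,99,96,94,92,90):
    r=bot.servo_line(at(d,25),speed=15,until_force=4)
    st=bot.read_state();print(d,r,st['clock'],((st['ee_pos'][:2]-F)@D).round(1),(st['ft_force']@[*D,0]).round(2))
    if r or st['ft_force']@[*D,0]<-4.5: break
c=bot.read_camera("wrist");cv2.imwrite('pics/w5.png',c['image'])
E
```

```text
112 False 12.5333 -111.9 0.61
106 False 13.0833 -105.9 0.57
102 False 13.5 -101.9 -1.24
99 False 13.85 -98.9 0.36
96 False 14.2 -95.9 -0.69
94 True 14.4083 -94.3 0.32
```

View pics/w5.png

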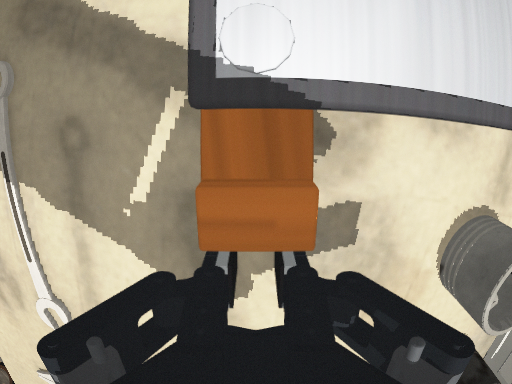

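```bash
python3 - <<'E'
from rig import bot
from h import *
F=np.array([516.4,-40.3]);D=np.array([-np.sin(.134),np.cos(.134)])
st=bot.read_state();c=bot.read_camera("wrist");print(st['ft_force'],st['ee_pos'])
f=lambda u,v,z:((wplane(c,st,u,v,z)[:2]-F)@D, (wplane(c,st,u,v,z)[:2]-F)@[D[1],-D[0]])
print('cap',f(257,38,55),'heelfront top',f(257,181,32),'heelback top',f(257,250,32),'slab edge low',f(257,107,52))
E
```

```text
[ 0.13195754 -0.32684699  0.04164423] [ 528.7490275  -133.81459212   24.61920884]
cap (np.float64(-0.7114451636853859), np.float64(0.2952015821275437)) heelfront top (np.float64(-52.54339659718615), np.float64(0.42437187211406113)) heelback top (np.float64(-83.7143905794717), np.float64(0.47888166263445847)) slab edge low (np.float64(-22.98223074622142), np.float64(0.30975401957934834))
```

```bash
python3 - <<'E'
from rig import bot
from h import *
F=np.array([516.4,-40.3]);D=np.array([-np.sin(.134),np.cos(.134)])
at=lambda d,z:[*(F-d*D),z]
bot.servo_line(at(135,25),speed=100)
bot.servo_line(at(135,150),speed=200)
bot.dwell(.3)
st=bot.read_state();c=bot.read_camera("wrist");cv2.imwrite('pics/w6.png',c['image'])
f=lambda u,v,z:((wplane(c,st,u,v,z)[:2]-F)@D, (wplane(c,st,u,v,z)[:2]-F)@[D[1],-D[0]])
print(st['clock'],st['ee_pos'],st['ft_force']);np.savez('w6.npz',**c); np.savez('w6s.npz',ee_pos=st['ee_pos'],tool_rot=st['tool_rot'])
print(wproj(c,st,[*F,55]))
E
```

```text
16.1417 [ 534.25357346 -174.00190241  149.22222007] [ 0.23144512  1.03648607 -0.67364975]
[255.83111227  24.40501526]
```

View pics/w6.png

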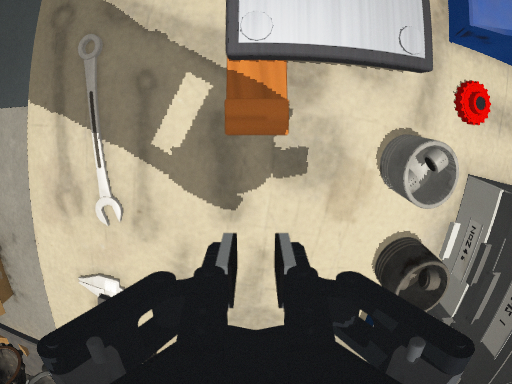

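```bash
python3 - <<'E'
from rig import bot
from h import *
F=np.array([516.4,-40.3]);D=np.array([-np.sin(.134),np.cos(.134)])
c=np.load('w6.npz');st=np.load('w6s.npz')
f=lambda u,v,z:((wplane(c,st,u,v,z)[:2]-F)@D).round(1)
print('cap',f(257,25,55),'heel front',f(257,98.5,32),'back',f(257,134.5,32))
at=lambda d,z:[*(F-d*D),z]
bot.move_gripper(0,30)
bot.servo_line(at(0,150),speed=250)
bot.servo_line(at(0,85),speed=120,until_force=5)
bot.dwell(.2)
print('touch',bot.servo_line(at(0,66),speed=10,until_force=7))
st=bot.read_state();print(st['clock'],st['ee_pos'],st['ft_force'])
bot.dwell(.5)
st=bot.read_state();print(st['clock'],st['ee_pos'],st['ft_force'])
c=bot.read_camera("wrist");cv2.imwrite('pics/w7.png',c['image'])
E
```

```text
cap -0.5 heel front -55.4 back -84.8
touch True
19.2583 [516.40649567 -40.34007003  73.66167549] [-1.16497299  0.45968772  7.12454187]
19.7583 [516.41321905 -40.33213924  73.6818056 ] [-2.04411021  0.63957599  5.70998965]
```

View pics/w7.png

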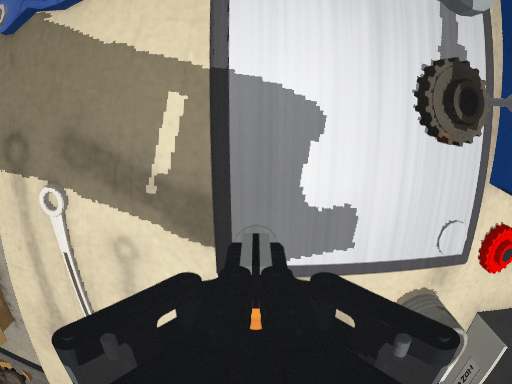

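```bash
python3 - <<'E'
from rig import bot
import numpy as np
F=np.array([516.4,-40.3])
z=bot.read_state()['ee_pos'][2]
for i in range(8):
    z-=0.4; bot.servo_line([*F,z],speed=8); bot.dwell(.3)
    st=bot.read_state();print(round(z,2),st['ee_pos'].round(2),st['ft_force'].round(2))
    if st['ft_force'][2]>14: break
bot.dwell(1)
st=bot.read_state();print(st['clock'],st['ee_pos'].round(2),st['ft_force'].round(2))
E
```

```text
73.26 [516.47 -40.34  73.66] [-2.35  0.35  7.72]
72.86 [516.5  -40.35  73.57] [-5.88 -0.18 11.75]
72.46 [516.54 -40.39  73.5 ] [-7.48  0.41 15.31]
22.4583 [516.56 -40.39  73.53] [-7.11  0.62 15.34]
```

```bash
python3 - <<'E'
from rig import bot
import cv2,numpy as np
a=bot.read_camera("wrist")['image'];b=bot.read_camera("top")['image'];s=bot.read_camera("scene")['image']
cv2.imwrite('pics/w8.png',np.hstack([cv2.resize(b[140:260,170:330],(400,300),interpolation=2),cv2.resize(s[130:250,190:350],(400,300),interpolation=2)]))
w7=cv2.imread('pics/w7.png'); d=cv2.absdiff(a,w7).max(2); print((d>60).sum())
st=bot.read_state();print(st['clock'],st['ee_pos'].round(2),st['ft_force'].round(2))
E
```

```text
309
22.6083 [516.54 -40.39  73.51] [-7.97 -0.   16.46]
```

View pics/w8.png

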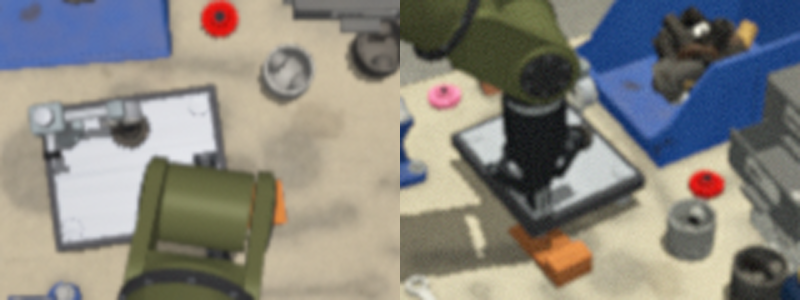

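The picture shows the stand level and unmoved. The gear is still under the gauge (left panel, about 128,128), the wedge is under the front right corner (right panel, about 545,250), and the finger is on the cap. The press holds steady, so I am handing the job in.

```bash
python3 - <<'E'
from rig import bot
print(bot.finish_job())
E
```

```text
the job is handed in; nothing more can be done
None
```

The wedge is under the short foot and released, and a closed fingertip is pressing on the cap. I handed the job in at about 22.6 s; no verdict was reported.

**What I did:**
- I straddled the wedge loosely with the open fingers to line it up with the foot.
- I then pushed it by the heel, thin end first, until the push force rose by 4 N, and backed the fingers off.
- Last, I pressed the closed fingertips down on the cap.

**Last checks:**
- **Wedge position:** after release, the wrist camera put the heel's front edge 54.9 mm from the cap centre (ideal 55). The back edge was 84.3 mm away (ideal 85). The wedge looked centred sideways on the foot.
- **Level:** the fingertip met the cap at about 54.7 mm (55 when level). It sank only about 0.2 mm as the press rose to 15–16 N, and then held for 1 s without rocking.
- **Surroundings:** the gear, stand and piston looked unmoved in the final picture. The wood block and spring were out of that crop, and the arm stayed well clear of both.

**What disagreed:**
- Before release, the close-up picture put the wedge about 2–3 mm past the ideal spot; the later picture put it within 1 mm.
- The push force dropped back to near zero after the 4 N trigger, so I took the foot as supported from the pictures and the firm press.
- While pressing, the tool also pushes the stand sideways with about 7–8 N. That is below the roughly 15 N at which it slides, and it did not move.

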